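# Seat the macro lens on the camera and hold it home

### The arm

A 6-joint arm with a two-finger parallel gripper is mounted at the origin on the work surface. World frame = base frame: x ahead of the robot, y to its left, z up, the work surface at z = 0. Lengths are in m, angles in rad, forces in N, time in s.
With the tool pointing down it reaches from about 0.375 to 0.9 m from the base axis. Payload 3.1 kg.
Tool frame: the origin (TCP) lies on the centre line of the jaws, within the pads' length; the fingertips stand robot.tip_reach ahead of it and the grasp point (between the pads) lies 8 mm behind it (robot.tip_reach is the distance from the TCP to the fingertips, in m); z points along the fingers, y is the line along which they close (so a half turn about z gives the same grasp; the last joint's range is limited). The gripper opens to 87 mm and grips with 3 to 60 N. Pads are 19 mm wide; open, the fingers measure 117 mm over their backs; the gripper's body (75 mm by 190 mm) begins 51 mm behind the grasp point.
Start: joints at [-1.468, 0.527, 1.433, -0, 1.181, -0.178], TCP at [0.173, -0.6, 0.234] pointing down, gripper open.
Joint ranges: [-3.08, 3.08], [-0.75, 2.2], [0.22, 2.44], [-1.43, 4.57], [0, 2.65], [-2.85, 2.85]. Speed limits (rad/s): [2.79, 2.79, 3.14, 3.14, 3.14, 3.14].

### API

Orientations are given as a unit quaternion [x, y, z, w].
In Python, from rig import robot gives the robot as it stands.
- The arm moves only by the tool jog_arm, never from a script. Its argument "motion" is one flat list of numbers, 7 for each row, row after row: the shift along the tool's x, y, z scaled (see below), then the turn, a rotation vector about the tool's x, y, z scaled (see below), then the gripper's target within -1 to 1 (shut at 1, half-way at 0, fully open at -1). In form: [x, y, z, rx, ry, rz, hand, x, y, z, rx, ry, rz, hand, ...]. A call has 1 to 12 rows; each row shifts and turns the commanded pose from where the row before left it, along the tool's axes as they then stand; what a row does not reach is not made up. The controller multiplies each number of a shift by 4 cm and each number of a turn by 4 degrees. A row lasts 1/8 s, in which the tool goes at most 62.5 mm and 10.7 degrees, less where a joint would pass 70% of its speed; a pose out of reach is approached as far as the arm can. A call with a number of a shift or a turn outside -1 to 1 is refused whole. A call with a gripper value outside its range is refused whole. The fingers move at their own pace and stop on an object; "grip_force" is the grip in N (left out, the last holds). Time passes only in rows, so rows that do not move let the fingers close. It gives the time, the measured TCP pose, the force, the opening and the grip force at its end, in the units of the state.
- robot.get_obs(): the state, without advancing time (a new reading comes with each control period).
- robot.camera(name): name is "scene" or "side" or "wrist"; returns the picture (400x640x3 uint8, blue, green, red); there is no depth.
- robot.calibration(name): a dict with "fx", "fy", "cx", "cy" (pixels), "R" (3x3) and "t" (3): a world point X has camera coordinates R X + t; the wrist camera has in their place "T_tool_cam" (4x4, takes a point from camera to tool coordinates, whose origin is the TCP and whose axes are the flange's). Camera axes: x right, y down, z forward; pixel columns grow to the right and rows downward; lengths in m; the calibration is good to about 2 mm. A picture is of the moment at which its call begins: read the wrist's pose just before it. calibration takes no time and is no camera call.
- robot.hand_in(): hands the job in; it is judged then, once.
The state is a dict: "time": time; "q": joint angles; "joint_velocities": joint speeds; "joint_torque": joint torques, N m; "position": TCP position; "tool_rot": TCP orientation; "ft_force": force on the tool from outside, world axes, zero at the start; "moment": the same for the moment, N m; "grip_width": finger opening in m; "grip_force": force on a finger pad.
Only numpy, scipy, OpenCV 4.12 (cv2) and the standard library are available. Lean on these libraries where they do the work, as an engineer would, in place of code of your own. Each camera call takes 0.05 s, during which the arm holds its last target. There are 200 camera calls.

### The job

Take the macro lens (the one with the knurled brass ring) out of the wooden lens block and lower it straight into the camera's upward-facing mount with its white dot at the mount's white dot. Pressing lightly, turn it clockwise (seen from above) by the brass ring until you feel its hidden keyway drop over the index pin, then push it fully home and finish while still gripping the ring and holding the lens down against the mount's spring, so that I can close the locking ring. Leave the other lenses and everything else on the table where they are.

Things in the scene. Friction and masses are not known exactly. Their poses are not given: they have to be found in the camera images.
- lens_grip (a point): Macro lens, upright, 0.25 to 0.45 kg: black barrel 53 mm in diameter with a knurled brass ring to grip (56 mm in diameter, 24 mm tall). Point: on the axis at the middle of the brass ring, 44 mm above the underside of the black flange, 58 mm above the end of the foot, 28 mm below the lens's top. z up the axis; x towards its white dot.
- lens_foot (a point): Underside of the macro lens's black flange, on the axis, same axes. Flange: 66 mm in diameter, 10 mm thick; below it a round foot, 44 mm in diameter, 14 mm long, its last 6 mm tapered to 36 mm. The keyway is a blind slot in this underside (11 mm wide, 6 mm deep, 28.5 mm from the axis) that cannot be seen from outside.
- lens_dot (a point): White dot, 7 mm, on top of the macro lens's flange, 30 mm from the axis. Seen from above, the hidden keyway lies somewhere 25 to 61 degrees anticlockwise of this dot, differently each time: with dot at dot, the lens must turn clockwise by that much. It drops in within about 4 degrees either way of the right angle.
- mount (a point): Centre of the camera's lens mount, on its seat, 106 mm above the table; z up, x towards index pin and white dot. The camera lies on its back, fixed in a cradle (150 x 170 mm). Home: lens flange on this seat, brass ring's middle 44 mm above this point. Locking ring round the seat: inner diameter 72 mm, outer 86, 4 mm higher than the seat; two ears reach out 58 mm along y.
- bore (a point): Centre of the mount's bore, 7 mm below the seat, same axes. The bore leaves the lens's foot 2 mm all round. A sprung ring here meets the foot when the flange is still 7 mm above the seat, pushing up with 3 N, rising to 9.5 N with the lens home. Let go, the lens rises again: its own weight neither holds it home nor presses it on the pin.
- pin (a point): Tip of the mount's domed brass index pin: 6 mm in diameter, 28.5 mm from the mount's centre, 4.5 mm above the seat. Until the keyway is over it the flange stops on it, 4.5 mm above the seat.
- mount_dot (a point): White dot, 7 mm, on the top face of the camera's locking ring, 40 mm from the mount's centre, beside the index pin.
- rack: Fixed oak lens block, 100 x 290 x 30 mm, origin at the centre of its underside; three bored seats, 49 mm in diameter, 22 mm deep, 95 mm apart along its y axis. A lens stands in each, flange on the block's top; which is where varies. The other two lenses have steel flanges of the same size and tops 41 and 71 mm above the block.
- lens_tall: Another lens, pale grey and slim (51 mm), upright in a seat of the block; origin on its axis at the underside of its flange. Leave it.
- lens_short: Another lens, short and black with a green line (60 mm in diameter), upright in a seat of the block; origin on its axis at the underside of its flange. Leave it.
- mount_cap: Black dust cap lying flat, 68 mm in diameter, 9 mm thick; origin at the centre of its underside. Leave it.
- blower: Black rubber dust blower with a red nozzle, standing, 58 mm in diameter, 122 mm tall; origin at the centre of its underside. Leave it.
- figure: Small carved wooden figure, 72 mm in diameter at its base, 140 mm tall; origin at the centre of its underside. Leave it.
- glue: White glue bottle with a yellow cap, 48 mm in diameter, 130 mm tall; origin at the centre of its underside. Leave it.
- chisel: Carving chisel lying on the table, 204 mm long, 17 mm thick; origin near its middle, on the table. Leave it.

How it is judged:
By the outcome, as a careful person would: the job done as asked, in the order asked, and still so for the second after the job is handed in, while the arm keeps its last pose, push and grip.
It also fails if it takes over 61 s, if anything falls off the work surface, if the arm or the gripper's body presses on something with over 40 N, if the wrist force passes 120 N, or if a joint passes its speed limit or range.

## Working session

There is one attempt and no reset: what is moved stays moved. The work goes in short steps, Python scripts to look and compute and a tool call to move; the robot and the scene stay as the last step left them, time stands still between calls to the robot, and variables do not carry over. Pictures are saved under pics/ and viewed, at most 10 in all, crops included, and the job is handed in when it is done.

Besides the shell and the picture viewer there is one more tool, called as name(argument=value, ...) on one line, values as JSON. jog_arm: Moves the arm, as the interface text tells. Shifts and turns lie within -1 to 1; 1 stands for 4 cm of shift or 4 degrees of turn. Its arguments: {"type":"object","properties":{"motion":{"type":"array","items":{"type":"number"}},"grip_force":{"type":"number"}},"required":["motion"]}

```bash
ls; mkdir -p pics; python3 - <<'E'
from rig import robot
import cv2,numpy as np
o=robot.get_obs()
print({k:np.round(v,3).tolist() for k,v in o.items()}, robot.tip_reach)
for n in("scene","side","wrist"):
    cv2.imwrite(f"pics/{n}0.png",robot.camera(n)); c=robot.calibration(n); print(n,{k:np.round(v,3).tolist() for k,v in c.items()})
E
```

```text
pics
{'time': 0.0, 'q': [-1.468, 0.528, 1.434, 0.0, 1.181, -0.178], 'joint_velocities': [0.0, 0.002, 0.001, -0.0, 0.0, 0.001], 'joint_torque': [-0.002, -44.005, -17.659, 0.063, 0.058, -0.0], 'position': [0.173, -0.6, 0.233], 'tool_rot': [0.99, 0.14, 0.0, -0.001], 'ft_force': [0.08, 0.224, 0.054], 'moment': [0.008, 0.003, -0.016], 'grip_force': 0.0, 'grip_width': 0.087} 0.011
scene {'fx': 378.907, 'fy': 378.907, 'cx': 315.912, 'cy': 198.518, 'R': [[0.719, 0.695, -0.002], [0.599, -0.622, -0.504], [-0.351, 0.362, -0.864]], 't': [-0.436, -0.234, 1.164]}
side {'fx': 417.176, 'fy': 417.176, 'cx': 315.644, 'cy': 194.565, 'R': [[-0.998, -0.069, -0.001], [-0.054, 0.788, -0.613], [0.043, -0.612, -0.79]], 't': [0.571, 0.004, 1.019]}
wrist {'fx': 348.448, 'fy': 348.448, 'cx': 319.734, 'cy': 192.159, 'T_tool_cam': [[0.001, -0.957, -0.291, 0.081], [1.0, 0.001, 0.0, 0.001], [0.0, -0.291, 0.957, -0.152], [0.0, 0.0, 0.0, 1.0]]}
```

View pics/scene0.png

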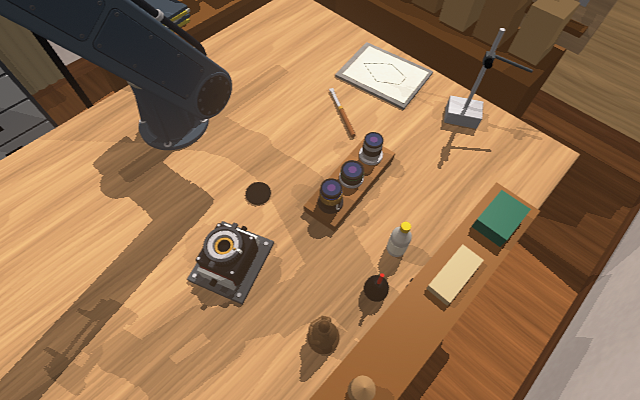

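View pics/side0.png

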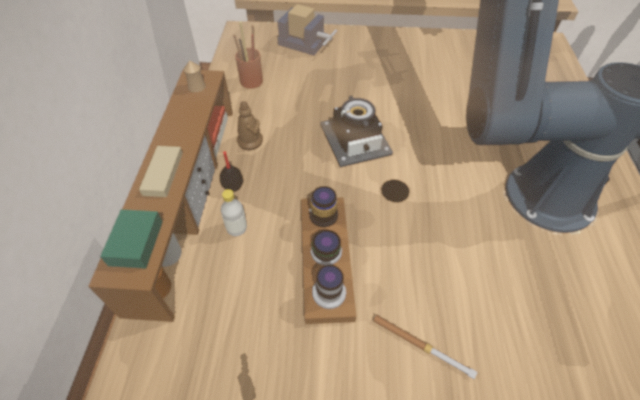

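Scene picture: the macro lens (brass ring, black flange) is at the near end of the block, top at about (331,187) in scene and (324,193) in side. The mount is at (224,245) in scene and (357,110) in side.

```bash
cat > h.py <<'E'
import numpy as np,cv2
from rig import robot
from scipy.spatial.transform import Rotation as Rn
def cam(n,o=None):
    c=robot.calibration(n); K=np.array([[c['fx'],0,c['cx']],[0,c['fy'],c['cy']],[0,0,1]])
    if n!='wrist': return K,np.array(c['R']),np.array(c['t'])
    o=o or robot.get_obs(); T=np.eye(4); T[:3,:3]=Rn.from_quat(o['tool_rot']).as_matrix(); T[:3,3]=o['position']
    M=np.linalg.inv(T@np.array(c['T_tool_cam'])); return K,M[:3,:3],M[:3,3]
def unproj(C,uv,z):
    K,R,t=C; d=R.T@np.linalg.solve(K,[uv[0],uv[1],1]); p=-R.T@t; return p+d*(z-p[2])/d[2]
def proj(C,X):
    K,R,t=C; v=(K@(R@np.atleast_2d(X).T+t[:,None])).T; return v[:,:2]/v[:,2:]
E
python3 - <<'E'
from h import *
for n,l,m in(("scene",(331,187),(224,245)),("side",(324,193),(357,110))):
    C=cam(n); print(n,unproj(C,l,.102).round(3),unproj(C,m,.106).round(3))
s=robot.camera('scene'); d=robot.camera('side')
a=cv2.resize(s[145:305,170:410],(800,533),interpolation=cv2.INTER_CUBIC);cv2.imwrite('pics/sc1.png',a)
E
```

```text
scene [0.548 0.114 0.102] [ 0.482 -0.165  0.106]
side [0.547 0.107 0.102] [ 0.479 -0.161  0.106]
```

View pics/sc1.png

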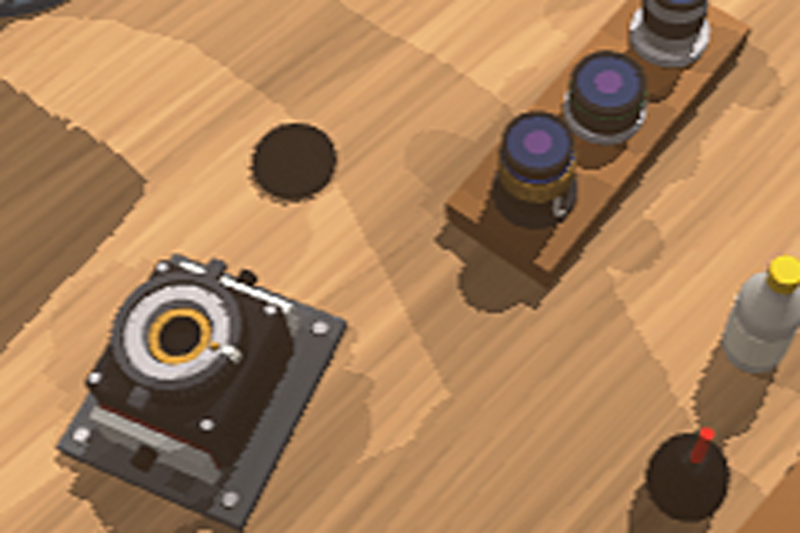

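```bash
python3 - <<'E'
from h import *
C=cam('scene')
l=unproj(C,(331,187),.102);m=unproj(C,(224,245),.106);ld=unproj(C,(338.6,207.4),.04);md=unproj(C,(239.6,250.9),.11)
for a,b in((l,ld),(m,md)): d=(b-a)[:2]; print(d.round(3),np.hypot(*d),np.degrees(np.arctan2(d[1],d[0])))
E
```

```text
[ 0.031 -0.002] 0.030834947403756707 -3.1608145674783477
[0.038 0.014] 0.040248261476651476 20.970578206385728
```

jog_arm(motion=[0.87, -0.7, 0, 0, 0, 0, -1, 0.87, -0.7, 0, 0, 0, 0, -1, 0.87, -0.7, 0, 0, 0, 0, -1, 0.87, -0.7, 0, 0, 0, 0, -1, 0.87, -0.7, 0, 0, 0, 0, -1, 0.87, -0.7, 0, 0, 0, 0, -1, 0.87, -0.7, 0, 0, 0, 0, -1, 0.87, -0.7, 0, 0, 0, 0, -1, 0.87, -0.7, 0, 0, 0, 0, -1, 0.87, -0.7, 0, 0, 0, 0, -1, 0.87, -0.7, 0, 0, 0, 0, -1, 0.87, -0.7, 0, 0, 0, 0, -1])

```text
time: 1.75
position: [0.4821, -0.1607, 0.2336]
tool_rot: [0.99, 0.14, 0.0, 0.0]
ft_force: [1.0, -0.6, -0.3]
grip_width: 0.087
grip_force: 0.0
```

```bash
python3 - <<'E'
from h import *
C=cam('wrist');im=robot.camera('wrist');cv2.imwrite('pics/w1.png',im)
m=np.array([.481,-.163,.106]);print(proj(C,m),C[1].T@-C[2])
E
```

```text
[[321.25402426 189.48205121]] [ 0.55994621 -0.13881246  0.38555161]
```

View pics/w1.png

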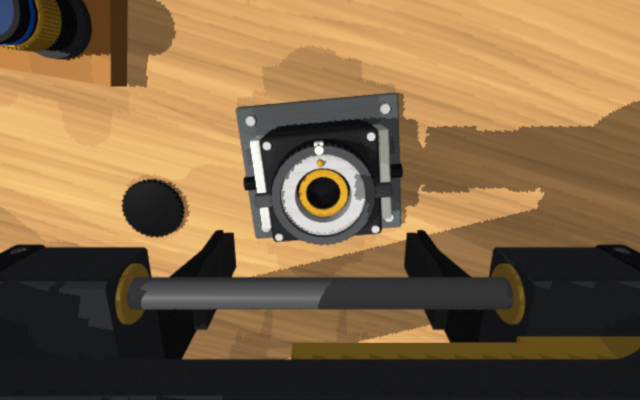

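Wrist picture: the mount centre is at about (323,193) and its white dot at (319,151). The rack's macro lens is at the upper left. Next I refine the mount position with colour fits.

```bash
python3 - <<'E'
from h import *
C=cam('wrist');im=cv2.imread('pics/w1.png')
hsv=cv2.cvtColor(im,cv2.COLOR_BGR2HSV);roi=np.zeros(im.shape[:2],np.uint8);cv2.circle(roi,(323,193),32,255,-1)
org=((hsv[...,1]>110)&(hsv[...,2]>120)&(roi>0)).astype(np.uint8)
n,lab,st,ce=cv2.connectedComponentsWithStats(org);k=1+st[1:,4].argmax()
c=cv2.findContours((lab==k).astype(np.uint8),cv2.RETR_CCOMP,cv2.CHAIN_APPROX_NONE)[0]
for q in c:
    if len(q)>30:
        e=cv2.fitEllipse(q);print(np.round(e[0],1),np.round(e[1],1),[unproj(C,e[0],z).round(4) for z in(.099,.106)])
w=((hsv[...,1]<40)&(hsv[...,2]>200)).astype(np.uint8);w[:,:300]=0;w[:,335:]=0;w[:135]=0;w[165:]=0
n,lab,st,ce=cv2.connectedComponentsWithStats(w)
for i in range(1,n):print('white',st[i],ce[i].round(1),unproj(C,ce[i],.11).round(4))
a=im[125:255,245:405].copy();a=cv2.resize(a,(800,650)[:2],interpolation=cv2.INTER_CUBIC)
th=np.linspace(0,6.28,60)
for m in([.481,-.163],):
  for r,z,col in((.036,.11,(0,0,255)),(.043,.11,(0,255,0)),(.024,.106,(255,0,0))):
    p=proj(C,np.c_[m[0]+r*np.cos(th),m[1]+r*np.sin(th),0*th+z]);p=((p-[245,125])*5+2).astype(int)
    cv2.polylines(a,[p],True,col,1)
cv2.imwrite('pics/w1c.png',a[:600])
E
```

```text
[323.  192.6] [46.8 48.1] [array([ 0.4795, -0.1613,  0.099 ]), array([ 0.4815, -0.1606,  0.106 ])]
[322.7 192.7] [33.  34.9] [array([ 0.4793, -0.1611,  0.099 ]), array([ 0.4813, -0.1605,  0.106 ])]
white [300 142  35  23 271] [319.  156.9] [ 0.5104 -0.1488  0.11  ]
```

View pics/w1c.png

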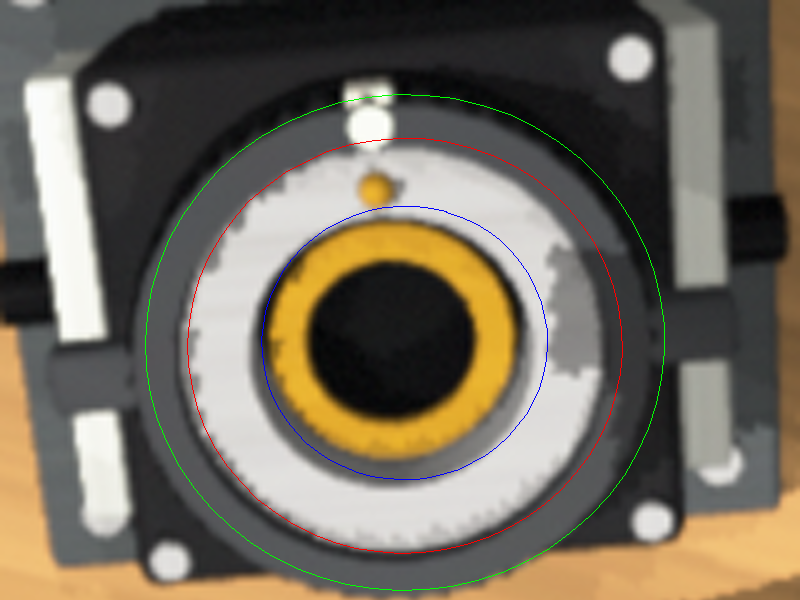

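The overlay shows the bore centre about 2.5 mm left of my guess. Its centre in the crop is (390,350), the dot (371,128), the pin (375,190).

jog_arm(motion=[0.43, -0.76, 0, 0, 0, 0, -1, 0.43, -0.76, 0, 0, 0, 0, -1, 0.43, -0.76, 0, 0, 0, 0, -1, 0.43, -0.76, 0, 0, 0, 0, -1, 0.43, -0.76, 0, 0, 0, 0, -1, 0.43, -0.76, 0, 0, 0, 0, -1, 0.43, -0.76, 0, 0, 0, 0, -1, 0.43, -0.76, 0, 0, 0, 0, -1, 0, 0, 0, 0, 0, 0, -1, 0, 0, 0, 0, 0, 0, -1])

```text
time: 3.05
position: [0.5458, 0.1094, 0.2334]
tool_rot: [0.99, 0.14, -0.0, 0.0]
ft_force: [-1.0, -0.2, 0.2]
grip_width: 0.087
grip_force: 0.0
```

```bash
python3 - <<'E'
from h import *
o=dict(position=[.4821,-.1607,.2336],tool_rot=Rn.from_quat([.99,.14,0,0]).as_quat()); C=cam('wrist',o)
m=unproj(C,(245+390/5,125+350/5),.106);print('mount',m)
for p,z in(((371,128),.11),((375,190),.1105)):
    d=(unproj(C,(245+p[0]/5,125+p[1]/5),z)-m)[:2];print(np.hypot(*d),np.degrees(np.arctan2(d[1],d[0])))
print('glue cap',unproj(cam('scene'),(406,226),.13),unproj(cam('side'),(228,195),.13))
C=cam('wrist');o=robot.get_obs();print(o['position'],o['tool_rot'],o['time'])
im=robot.camera('wrist');cv2.imwrite('pics/w2.png',im)
cv2.imwrite('pics/w2c.png',cv2.resize(im[:270,140:500],(800,600)))
E
```

```text
mount [ 0.47669241 -0.16571808  0.106     ]
0.038478744543336815 20.857415438140716
0.02848963233734451 21.22688051013002
glue cap [0.7483863  0.14107115 0.13      ] [0.74263434 0.14767781 0.13      ]
[0.54583686 0.10936818 0.23337768] [ 9.90137031e-01  1.40101622e-01 -3.65485403e-04  2.49477668e-04] 3.05
```

View pics/w2c.png

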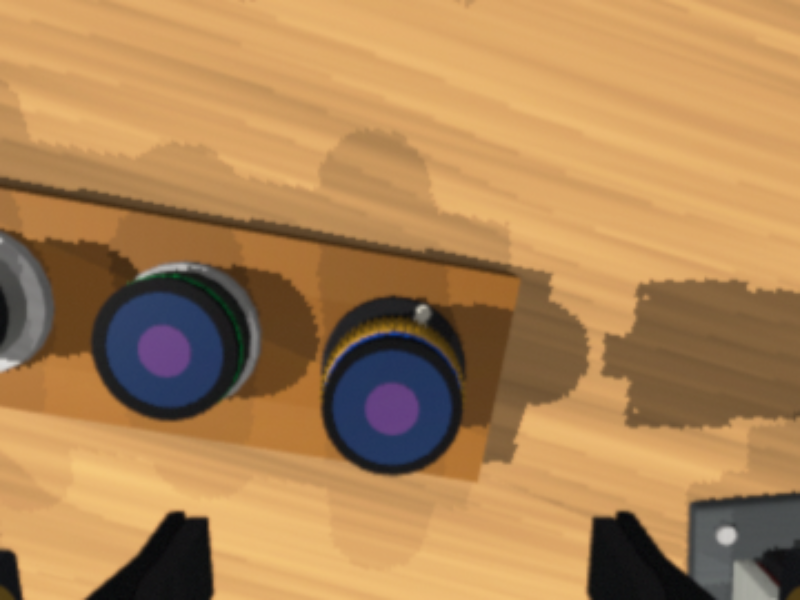

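Wrist picture: macro lens top centre at crop (392,407), i.e. pixel (316.4,183.2). Its white dot is at crop (423,313), i.e. pixel (330.4,140.9). The short lens is next to it.

```bash
python3 - <<'E'
from h import *
C=cam('wrist');o=robot.get_obs();print(o['position'],o['time'])
l=unproj(C,(316.4,183.2),.102);d=unproj(C,(330.4,140.9),.04);print(l,d,np.hypot(*(d-l)[:2]),np.degrees(np.arctan2(*(d-l)[1::-1])))
im=cv2.imread('pics/w2.png');h=cv2.cvtColor(im,cv2.COLOR_BGR2HSV)
p=((h[...,0]>135)&(h[...,0]<165)&(h[...,1]>60)).astype(np.uint8);n,_,st,ce=cv2.connectedComponentsWithStats(p)
for i in range(1,n):
    if st[i,4]>60: print(st[i],ce[i],unproj(C,ce[i],.102))
E
```

```text
[0.54587152 0.10900384 0.23344576] 3.1
[0.54770396 0.11182383 0.102     ] [0.57672081 0.10625289 0.04      ] 0.029546785623273026 -10.867965036447918
[ 76 135  22  22 396] [ 86.44949495 145.49494949] [0.52639109 0.30098776 0.102     ]
[203 147  22  22 367] [213.54495913 157.34604905] [0.54546906 0.19940012 0.102     ]
[306 173  22  22 371] [316.18328841 183.35040431] [0.5475268  0.11196334 0.102     ]
```

jog_arm(motion=[0, 0, 0, 0, 0, -1, -1, 0, 0, 0, 0, 0, -1, -1, 0, 0, 0, 0, 0, -1, -1, 0, 0, 0, 0, 0, -1, -1, 0, 0, 0, 0, 0, -1, -1, 0, 0, 0, 0, 0, -1, -1, 0.08, -0.03, 0.6, 0, 0, 0, -1, 0, 0, 0.7, 0, 0, 0, -1, 0, 0, 0.7, 0, 0, 0, -1, 0, 0, 0.7, 0, 0, 0, -1, 0, 0, 0, 0, 0, 0, -1, 0, 0, 0, 0, 0, 0, -1])

```text
time: 4.6
position: [0.5485, 0.1122, 0.1264]
tool_rot: [0.94, 0.342, 0.001, 0.0]
ft_force: [0.7, 0.4, 0.9]
grip_width: 0.0874
grip_force: 0.0
```

```bash
python3 - <<'E'
from h import *
C=cam('wrist');o=robot.get_obs();im=robot.camera('wrist');cv2.imwrite('pics/w3.png',im)
x=Rn.from_quat(o['tool_rot']).as_matrix();print(o['position'],np.degrees(np.arctan2(x[1,0],x[0,0])),x[2],o['time'])
h=cv2.cvtColor(im,cv2.COLOR_BGR2HSV)
p=((h[...,0]>135)&(h[...,0]<165)&(h[...,1]>60)).astype(np.uint8);n,_,st,ce=cv2.connectedComponentsWithStats(p)
for i in range(1,n):
    if st[i,4]>60: print(st[i],ce[i],unproj(C,ce[i],.102))
E
```

```text
[0.54850774 0.1121515  0.12637348] 40.02697803106541 [ 9.51753958e-04  8.40640365e-04 -9.99999194e-01] 4.6
[166 119  35  35 942] [182.78768577 136.31316348] [0.54784729 0.20062481 0.102     ]
[300 225  35  32 872] [316.74541284 240.75344037] [0.54724847 0.11206136 0.102     ]
```

View pics/w3.png

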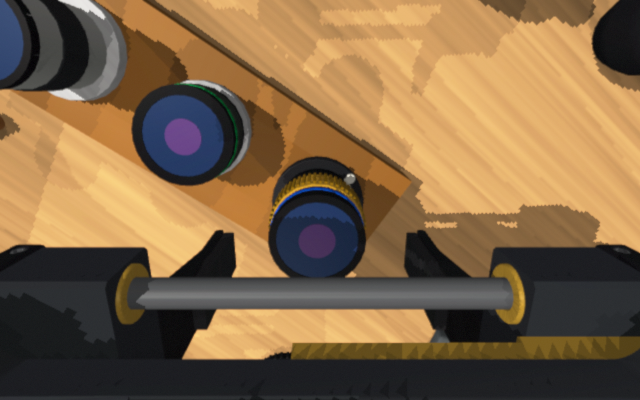

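Wrist picture: the lens is between the open jaws, top centre at (317,241), dot at (350,179). I now descend and grip.

jog_arm(motion=[-0.02, -0.02, 0.5, 0, 0, 0, -1, 0, 0, 0.5, 0, 0, 0, -1, 0, 0, 0.48, 0, 0, 0, -1, 0, 0, 0, 0, 0, 0, -1, 0, 0, 0, 0, 0, 0, 0.2, 0, 0, 0, 0, 0, 0, 0.4, 0, 0, 0, 0, 0, 0, 1, 0, 0, 0, 0, 0, 0, 1, 0, 0, 0, 0, 0, 0, 1], grip_force=35)

```text
time: 5.78
position: [0.547, 0.113, 0.0668]
tool_rot: [0.939, 0.343, 0.0, 0.0]
ft_force: [0.1, 0.4, 2.6]
grip_width: 0.0553
grip_force: 35.0
```

```bash
python3 - <<'E'
from h import *
o=dict(position=[.54850774,.1121515,.12637],tool_rot=Rn.from_euler('z',40.027,degrees=True)*Rn.from_euler('x',180,degrees=True));o['tool_rot']=o['tool_rot'].as_quat()
C=cam('wrist',o);d=unproj(C,(350,179),.04);l=np.array([.5474,.112]);v=d[:2]-l;print(np.hypot(*v),np.degrees(np.arctan2(v[1],v[0])))
print({k:np.round(v,4) for k,v in robot.get_obs().items() if k in('position','ft_force','grip_width','grip_force','time')})
E
```

```text
0.02959679437040092 -10.45375409881392
{'time': np.float64(5.775), 'position': array([0.547 , 0.113 , 0.0668]), 'ft_force': array([0.0589, 0.3878, 2.5629]), 'grip_force': np.float64(35.0), 'grip_width': np.float64(0.0553)}
```

jog_arm(motion=[0, 0, -0.3, 0, 0, 0, 1, 0, 0, -0.75, 0, 0, 0, 1, 0, 0, -0.75, 0, 0, 0, 1, 0, 0, -0.75, 0, 0, 0, 1, 0, 0, -0.75, 0, 0, -0.98, 1, 0, 0, 0, 0, 0, -0.98, 1, 0, 0, 0, 0, 0, -0.98, 1, 0, 0, 0, 0, 0, -0.98, 1, 0, 0, 0, 0, 0, -0.98, 1, 0, 0, 0, 0, 0, -0.98, 1, 0, 0, 0, 0, 0, -0.98, 1, 0, 0, 0, 0, 0, -0.98, 1])

```text
time: 7.28
position: [0.5458, 0.113, 0.1982]
tool_rot: [0.811, 0.585, -0.001, -0.0]
ft_force: [-0.1, -1.3, -3.6]
grip_width: 0.055
grip_force: 35.0
```

jog_arm(motion=[-0.81, 0.23, 0, 0, 0, 0, 1, -0.81, 0.23, 0, 0, 0, 0, 1, -0.81, 0.23, 0, 0, 0, 0, 1, -0.81, 0.23, 0, 0, 0, 0, 1, -0.81, 0.23, 0, 0, 0, 0, 1, -0.81, 0.23, 0, 0, 0, 0, 1, -0.81, 0.23, 0, 0, 0, 0, 1, -0.81, 0.23, 0, 0, 0, 0, 1, -0.81, 0.23, 0, 0, 0, 0, 1, -0.81, 0.23, 0, 0, 0, 0, 1, 0, 0, 0, 0, 0, 0, 1, 0, 0, 0, 0, 0, 0, 1])

```text
time: 8.78
position: [0.5301, -0.2227, 0.198]
tool_rot: [0.812, 0.584, -0.0, -0.001]
ft_force: [-0.2, 0.5, -3.5]
grip_width: 0.055
grip_force: 35.0
```

jog_arm(motion=[0, 0, 0, 0, 0, 0, 1, 0, 0, 0, 0, 0, 0, 1])

```text
time: 9.02
position: [0.5308, -0.2224, 0.1984]
tool_rot: [0.811, 0.584, -0.0, -0.0]
ft_force: [-0.3, -0.2, -3.8]
grip_width: 0.0551
grip_force: 35.0
```

```bash
python3 - <<'E'
from h import *
C=cam('wrist');o=robot.get_obs();im=robot.camera('wrist');cv2.imwrite('pics/w4.png',im)
x=Rn.from_quat(o['tool_rot']).as_matrix();print(o['position'],np.degrees(np.arctan2(x[1,0],x[0,0])),x[2],o['time'],o['ft_force'],np.abs(o['joint_velocities']).max())
print(proj(C,[.478,-.163,.106]))
E
```

```text
[ 0.53080834 -0.22242467  0.19835021] 71.5213153992999 [ 2.37531080e-04 -5.05962389e-04 -9.99999844e-01] 9.025 [-0.30322702 -0.15171696 -3.78434207] 0.0045113090555336825
[[220.57963196 146.22218948]]
```

View pics/w4.png

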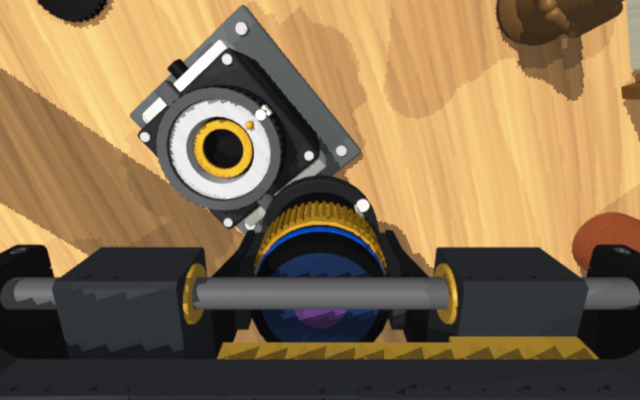

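Wrist picture: mount centre is near (222,147), pin (250,125), mount dot (261,115). The held lens's dot is at (363,206).

```bash
python3 - <<'E'
from h import *
o=robot.get_obs();C=cam('wrist',o);im=cv2.imread('pics/w4.png');print(o['position'])
h=cv2.cvtColor(im,cv2.COLOR_BGR2HSV)
roi=np.zeros(im.shape[:2],np.uint8);cv2.circle(roi,(222,147),34,255,-1)
org=((h[...,1]>110)&(h[...,2]>120)&(roi>0)).astype(np.uint8)
n,lab,st,ce=cv2.connectedComponentsWithStats(org);k=1+st[1:,4].argmax()
for q in cv2.findContours((lab==k).astype(np.uint8),cv2.RETR_CCOMP,cv2.CHAIN_APPROX_NONE)[0]:
    if len(q)>30: e=cv2.fitEllipse(q);print(np.round(e[0],1),np.round(e[1],1),unproj(C,e[0],.099).round(4))
# seat annulus outer inner boundary: white blob
w=((h[...,1]<60)&(h[...,2]>140)).astype(np.uint8);r2=np.zeros_like(w);cv2.circle(r2,(220,147),54,1,-1);w*=r2
n,lab,st,ce=cv2.connectedComponentsWithStats(w);k=1+st[1:,4].argmax()
for q in cv2.findContours((lab==k).astype(np.uint8),cv2.RETR_CCOMP,cv2.CHAIN_APPROX_NONE)[0]:
    if len(q)>60: e=cv2.fitEllipse(q);print('w',np.round(e[0],1),np.round(e[1],1),unproj(C,e[0],.106).round(4))
for nm,uv,z in(('mdot',(261,115),.11),('pin',(250,125),.1105),('ldot',(363,206),.1716)):
    p=unproj(C,uv,z);print(nm,p.round(4))
p=unproj(C,(363,206),.1716)-np.array(o['position']);print('ldot rel',np.hypot(*p[:2]),np.degrees(np.arctan2(p[1],p[0])))
E
```

```text
[ 0.53087284 -0.22259703  0.19839357]
[222.6 148.3] [55.4 59.4] [ 0.4766 -0.1655  0.099 ]
[222.5 148.3] [38.8 42.7] [ 0.4765 -0.1655  0.099 ]
w [220.6 148.6] [ 97.  101.8] [ 0.4774 -0.1648  0.106 ]
w [219.8 148.7] [63.4 69.9] [ 0.4769 -0.1646  0.106 ]
mdot [ 0.5136 -0.152   0.11  ]
pin [ 0.5042 -0.1559  0.1105]
ldot [ 0.5598 -0.2134  0.1716]
ldot rel 0.030353901450225818 17.698415219912615
```

jog_arm(motion=[0.31, -0.58, 0, 0, 0, 0, 1, 0.31, -0.58, 0, 0, 0, 0, 1, 0.3, -0.58, 0, 0, 0, -0.25, 1, 0, 0, 0.28, 0, 0, 0, 1, 0, 0, 0.28, 0, 0, 0, 1, 0, 0, 0.28, 0, 0, 0, 1, 0, 0, 0, 0, 0, 0, 1, 0, 0, 0, 0, 0, 0, 1])

```text
time: 10.07
position: [0.4769, -0.1668, 0.1645]
tool_rot: [0.807, 0.591, 0.0, -0.0]
ft_force: [-0.8, 1.1, -2.5]
grip_width: 0.0556
grip_force: 35.0
```

jog_arm(motion=[0, 0, 0, 0, 0, 0, 1])

```text
time: 10.2
position: [0.477, -0.1668, 0.165]
tool_rot: [0.807, 0.591, 0.0, 0.0]
ft_force: [0.1, -0.3, -3.1]
grip_width: 0.0549
grip_force: 35.0
```

jog_arm(motion=[0.03, -0.03, 0, 0, 0, 0, 1, 0, 0, 0.1, 0, 0, 0, 1, 0, 0, 0.1, 0, 0, 0, 1, 0, 0, 0.1, 0, 0, 0, 1, 0, 0, 0, 0, 0, 0, 1])

```text
time: 10.82
position: [0.4755, -0.1648, 0.1523]
tool_rot: [0.807, 0.591, -0.0, -0.001]
ft_force: [0.5, -1.0, -3.4]
grip_width: 0.0553
grip_force: 35.0
```

```bash
python3 - <<'E'
from h import *
o=robot.get_obs();print({k:np.round(o[k],4) for k in('position','ft_force','moment','tool_rot')})
im=robot.camera('scene');a=cv2.resize(im[185:315,165:295],(600,600),interpolation=cv2.INTER_CUBIC)
b=cv2.resize(robot.camera('wrist')[100:300,220:420],(200,200));a[:200,:200]=b;cv2.imwrite('pics/s5.png',a)
E
```

```text
{'position': array([ 0.4755, -0.1648,  0.1523]), 'ft_force': array([ 0.535 , -1.0422, -3.3921]), 'moment': array([-0.0063, -0.0793, -0.0293]), 'tool_rot': array([ 8.067e-01,  5.909e-01, -2.000e-04, -5.000e-04])}
```

View pics/s5.png

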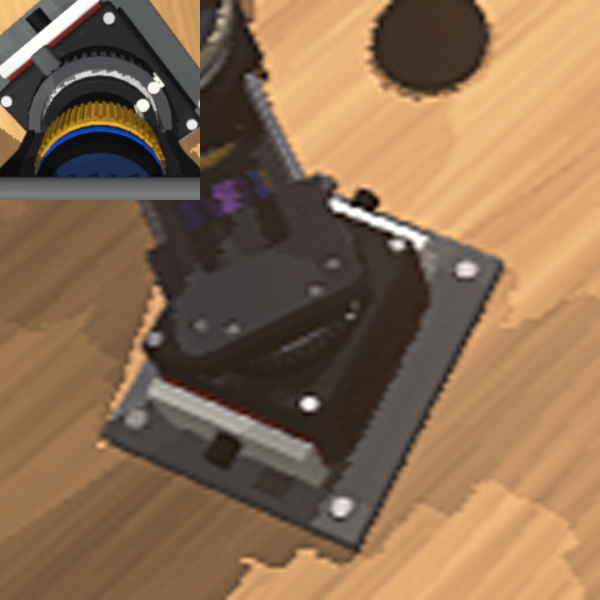

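Picture: the foot has entered the mount without contact force. In the wrist inset the lens dot and mount dot line up. Next I press down onto the pin.

jog_arm(motion=[0, 0, 0.07, 0, 0, 0, 1, 0, 0, 0.05, 0, 0, 0, 1, 0, 0, 0, 0, 0, 0, 1, 0, 0, 0, 0, 0, 0, 1])

```text
time: 11.42
position: [0.4761, -0.1651, 0.1483]
tool_rot: [0.807, 0.591, 0.0, 0.0]
ft_force: [0.6, 0.4, 0.2]
grip_width: 0.0551
grip_force: 35.0
```

jog_arm(motion=[0, 0, 0.02, 0, 0, 0, 1, 0, 0, 0, 0, 0, 0, 1])

```text
time: 11.68
position: [0.4761, -0.1651, 0.1473]
tool_rot: [0.807, 0.591, 0.0, 0.0]
ft_force: [-0.1, -0.4, 1.9]
grip_width: 0.0553
grip_force: 35.0
```

jog_arm(motion=[0, 0, 0.02, 0, 0, 0, 1, 0, 0, 0, 0, 0, 0, 1])

```text
time: 11.92
position: [0.476, -0.1651, 0.1467]
tool_rot: [0.807, 0.591, 0.0, 0.0]
ft_force: [-1.3, 0.6, 4.8]
grip_width: 0.0555
grip_force: 35.0
```

jog_arm(motion=[0, 0, 0.02, 0, 0, 0, 1, 0, 0, 0, 0, 0, 0, 1])

```text
time: 12.18
position: [0.476, -0.1652, 0.1464]
tool_rot: [0.807, 0.591, 0.0, 0.001]
ft_force: [-2.1, 0.9, 8.7]
grip_width: 0.0551
grip_force: 35.0
```

jog_arm(motion=[0, 0, 0, 0, 0, 0.5, 1, 0, 0, 0, 0, 0, 0.5, 1, 0, 0, 0, 0, 0, 0.5, 1, 0, 0, 0, 0, 0, 0.5, 1, 0, 0, 0, 0, 0, 0.5, 1, 0, 0, 0, 0, 0, 0.5, 1, 0, 0, 0, 0, 0, 0.5, 1, 0, 0, 0, 0, 0, 0.5, 1, 0, 0, 0, 0, 0, 0.5, 1, 0, 0, 0, 0, 0, 0.5, 1, 0, 0, 0, 0, 0, 0, 1])

```text
time: 13.55
position: [0.4766, -0.165, 0.1463]
tool_rot: [0.897, 0.442, 0.001, 0.001]
ft_force: [-0.8, 2.2, 6.6]
grip_width: 0.055
grip_force: 35.0
```

jog_arm(motion=[0, 0, 0, 0, 0, 0.5, 1, 0, 0, 0, 0, 0, 0.5, 1, 0, 0, 0, 0, 0, 0, 1])

```text
time: 13.92
position: [0.4766, -0.1651, 0.1464]
tool_rot: [0.912, 0.41, 0.001, 0.001]
ft_force: [-0.4, 0.9, 7.1]
grip_width: 0.0555
grip_force: 35.0
```

jog_arm(motion=[0, 0, 0, 0, 0, 0.5, 1, 0, 0, 0, 0, 0, 0.5, 1, 0, 0, 0, 0, 0, 0, 1])

```text
time: 14.3
position: [0.4768, -0.1652, 0.1462]
tool_rot: [0.926, 0.378, 0.001, 0.001]
ft_force: [1.0, -0.2, 4.9]
grip_width: 0.0555
grip_force: 35.0
```

jog_arm(motion=[0, 0, 0, 0, 0, 0.5, 1, 0, 0, 0, 0, 0, 0.5, 1, 0, 0, 0, 0, 0, 0, 1])

```text
time: 14.68
position: [0.4764, -0.1653, 0.1457]
tool_rot: [0.938, 0.345, 0.001, 0.001]
ft_force: [1.0, -0.1, 3.2]
grip_width: 0.0551
grip_force: 35.0
```

Turned about 32° and the force has fallen to the spring's own. I'll test by pushing down a little.

jog_arm(motion=[0, 0, 0.03, 0, 0, 0, 1, 0, 0, 0, 0, 0, 0, 1])

```text
time: 14.92
position: [0.4764, -0.1654, 0.1445]
tool_rot: [0.938, 0.346, 0.001, 0.001]
ft_force: [1.7, -0.6, 3.6]
grip_width: 0.0552
grip_force: 35.0
```

It's in: 1.2 mm lower with hardly any more force. I'll turn 2° more towards the keyway's centre and push home.

jog_arm(motion=[0, 0, 0.02, 0, 0, 0.5, 1, 0, 0, 0.03, 0, 0, 0, 1, 0, 0, 0.03, 0, 0, 0, 1, 0, 0, 0, 0, 0, 0, 1, 0, 0, 0, 0, 0, 0, 1])

```text
time: 15.55
position: [0.4762, -0.1652, 0.1426]
tool_rot: [0.944, 0.329, 0.0, 0.001]
ft_force: [-1.0, 0.6, 15.4]
grip_width: 0.0552
grip_force: 35.0
```

jog_arm(motion=[0, 0, 0.02, 0, 0, 0, 1, 0, 0, 0.02, 0, 0, 0, 1, 0, 0, 0, 0, 0, 0, 1, 0, 0, 0, 0, 0, 0, 1])

```text
time: 16.05
position: [0.4762, -0.1652, 0.1425]
tool_rot: [0.944, 0.329, 0.001, 0.001]
ft_force: [-2.3, 1.5, 25.5]
grip_width: 0.0546
grip_force: 35.0
```

jog_arm(motion=[0, 0, -0.02, 0, 0, 0, 1, 0, 0, 0, 0, 0, 0, 1, 0, 0, 0, 0, 0, 0, 1])

```text
time: 16.42
position: [0.4762, -0.1652, 0.1426]
tool_rot: [0.944, 0.329, 0.001, 0.001]
ft_force: [-1.7, 0.1, 20.5]
grip_width: 0.0554
grip_force: 35.0
```

```bash
python3 - <<'E'
from h import *
im=robot.camera('wrist');cv2.imwrite('pics/w6.png',cv2.resize(im[90:290,190:450],(780,600),interpolation=cv2.INTER_CUBIC))
o=robot.get_obs();print({k:np.round(o[k],4) for k in('position','ft_force','moment','tool_rot')})
E
```

```text
{'position': array([ 0.4762, -0.1652,  0.1426]), 'ft_force': array([-1.5983,  0.6879, 20.7712]), 'moment': array([ 0.1711,  0.2592, -0.0298]), 'tool_rot': array([9.444e-01, 3.288e-01, 6.000e-04, 8.000e-04])}
```

View pics/w6.png

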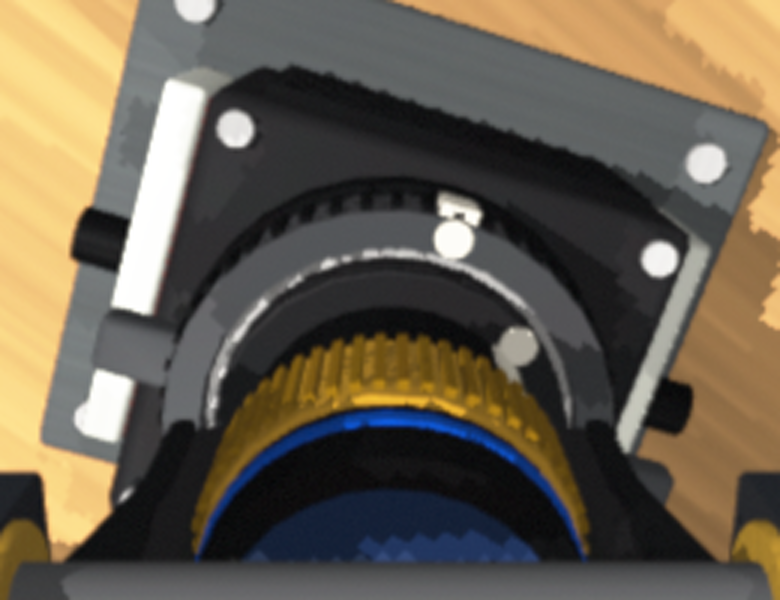

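Picture: the flange sits down inside the locking ring, and the lens dot (517,347) has turned clockwise from the mount dot (454,240). The ring is still gripped and pressed at about 20 N, so I hand in.

```bash
python3 -c "
from rig import robot
print(robot.hand_in())"
```

```text
the job is handed in; nothing more can be done
None
```

The macro lens is in the mount: its keyway dropped over the pin after about 32° of clockwise turn, and the arm is still gripping the brass ring and holding the lens home at about 20 N. I handed the job in at about 16.5 s; the hand-in gave no verdict.

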